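# Build up a two-tier stock stand and set a snugly closed jar on it

## Task

Build up the two-tier stand on the packing bench: set the deep-rimmed tray (large corner holes) down over the four posts until it sits flat on the lower collars, then the tray with the two square pockets (small corner holes) over the four pins until it sits flat on the upper shoulders, every corner hole over its own post. Then stand the loose square jar in either pocket and turn its lid clockwise until it tightens to snug, without overtightening it. Set everything down without dropping it, let go at the end, and leave the other things on the bench where they are.

Things in the scene. Friction and masses are not known exactly. Their poses are not given: they have to be found in the camera images.
- stand: Fixed stand: blue base 170 (x) x 220 (y) x 10 mm, four posts at x +-58, y +-83 mm. Origin: centre of its underside on the bench, z up. Each post: collar 30 mm dia up to z 45, steel post 18 mm dia up to a shoulder at z 135 (1.5 mm chamfer), then a pin 8 mm dia with tapered tip at z 170. Trays' undersides come to z 45 and z 135. Yaw varies; a half turn makes no difference.
- deep_tray: Deep tray, white plastic: floor 150 (x) x 200 (y) x 6 mm, rim 25 mm high above the floor, through holes 21.5 mm dia at x +-58, y +-83 mm, 350 g. Fits on the lower collars. Origin: centre of its underside, z up. A half turn makes no difference.
- deep_handle (a point): Grasp point of the deep tray: upright plate in the tray's middle, 12 mm thick (x), 40 mm long (y), 50 mm high above the floor (top 56 mm above the tray's underside), to be pinched across its thickness, 65 mm free on both sides. The point lies 42 mm above the centre of the tray's underside, axes those of the tray.
- jar_tray: Pocket tray, white plastic: floor 150 (x) x 200 (y) x 6 mm, rim only 6 mm high, through holes 11.5 mm dia at x +-58, y +-83 mm, 350 g; two square pockets 60 mm wide inside, lips 4 mm thick, flared at the top, 14 mm high above the floor, centred at y +-57 mm. Fits on the upper shoulders. Origin: centre of its underside, z up. A half turn makes no difference.
- jar_handle (a point): Grasp point of the pocket tray: an upright plate in its middle like the deep tray's, 12 mm thick (x), 40 mm long (y), top 56 mm above the underside. The point lies 42 mm above the centre of the tray's underside, axes those of the tray.
- pocket_a (a point): Centre of the floor of the pocket at the pocket tray's +y end (6 mm above the tray's underside); axes those of the tray.
- pocket_b (a point): Centre of the floor of the pocket at the pocket tray's -y end (6 mm above the tray's underside); axes those of the tray.
- jar_mid (a point): Centre, 48.5 mm above the underside, of the loose jar: square clear body 55 x 55 x 70 mm (sides along x and y), round white lid, 97 mm high, 210 g. Quarter turns make no difference. In a pocket it has 2.5 mm play each side and cannot spin, so the lid can be turned there. It may be carried by its lid.
- lid_mid (a point): Centre of the jar's lid: ribbed white disc 56 mm dia, 22 mm high, from 75 to 97 mm above the jar's underside (point at 86 mm). It neither rises nor sinks as it turns and does not come off.
- lid (a joint): Turn of the lid on its threads, rad, growing clockwise seen from above; starts at 0.05 to 0.5 and comes home against a stop at 1.0. Turning it takes 0.3 N m. When let go it stays.
- lid_grip (a joint): Springy give of the lid's outer cap over its threads, rad clockwise, 0 when not held: the torque put on the lid is 2 N m per rad of it. About 0.15 while the lid runs on its threads; with the lid home (joint lid at 1.0) it winds up as the hand turns on. Snug: 0.25 to 0.5 (0.5 to 1.0 N m); overtightened above 0.6 (1.2 N m). It springs back to 0 when let go.
- carton: Bystander: open cardboard carton 75 x 190 x 75 mm full of jars; origin at the centre of its underside.
- tape_roll: Bystander: roll of packing tape 90 mm diameter, 48 mm high, lying flat; origin at the centre of its underside.
- small_box: Bystander: closed cardboard box 90 x 120 x 60 mm; origin at the centre of its underside.
Mind the look-alikes: they are no part of the job. Of the things that look like the part that bears jar_mid, the smallest one is meant.

How it is judged:
By the outcome, as a careful person would: the job done as asked, in the order asked, and still so for the second after the job is handed in, with the robot touching nothing.
It also fails if it takes over 72 s, if anything falls off the work surface, if the arm or the gripper's body presses on something with over 40 N, if the wrist force passes 120 N, or if a joint passes its speed limit or range.

## Robot

A 6-joint arm with a two-finger parallel gripper is mounted at the origin on the work surface. World frame = base frame: x ahead of the robot, y to its left, z up, the work surface at z = 0. Lengths are in m, angles in rad, forces in N, time in s.
With the tool pointing down it reaches from about 0.375 to 0.9 m from the base axis. Payload 3.1 kg.
Tool frame: the origin (TCP) lies at the very end of the fingers, on their centre line; the grasp point (between the pads) lies 19 mm behind it (grip_point_offset is the y of the grasp point in the tool frame, in m); y points along the fingers, x is the direction in which the jaws open and shut, and the axes are right-handed (so a half turn about y gives the same grasp; the last joint's range is limited). The gripper opens to 87 mm and grips with 3 to 60 N. Pads are 19 mm wide; open, the fingers measure 117 mm over their backs; the gripper's body (75 mm by 190 mm) begins 51 mm behind the grasp point.
Start: joints at [-1.375, 0.527, 1.433, -0, 1.181, -0.178], TCP at [0.228, -0.582, 0.194] pointing down, gripper open.
Joint ranges: [-3.08, 3.08], [-0.75, 2.2], [0.22, 2.44], [-1.43, 4.57], [0, 2.65], [-2.85, 2.85]. Speed limits (rad/s): [2.79, 2.79, 3.14, 3.14, 3.14, 3.14].

## Interface

Orientations are given as a 3x3 rotation matrix whose columns are the frame's x, y, z axes.
In Python, from bench import move_to, movel, goto_joints, grip, dwell, inverse_kinematics, get_obs, capture, IKError, sign_off, boxes_of, trace, landmark_of, grip_point_offset gives the robot as it stands. Calls block until the motion is done:
- move_to(position, orientation): joint-space move of the TCP to a pose.
- movel(position, rotation=None, max_speed=0.15): straight line of the TCP; rotation=None keeps the orientation; max_speed is the mean speed in m/s.
- goto_joints(angles): joint-space move.
- grip(opening, squeeze=None): finger opening in m; squeeze is the grip in N (None keeps the last); returns when the fingers have stopped.
- dwell(seconds).
- inverse_kinematics(position, orientation): joint angles nearest the present ones, or None.
- get_obs(): the state.
- capture(name): name is "scene" or "top" or "wrist"; returns a dict with "image" (480x640x3 uint8, red, green, blue), "K" (3x3 intrinsics, pixels), "pose" (4x4, takes a point from camera to world coordinates). Camera axes: x right, y down, z forward; pixel columns grow to the right and rows downward; lengths in m; the calibration is good to about 2 mm. A picture is of the moment at which its call begins. There is no depth.
A pose or a line that the arm cannot do raises IKError and nothing moves.
- sign_off(): hands the job in, once; it reports no verdict.
Trained networks look in a picture, given as the dict that the camera call returned (one of the last four; its "shot" number tells which), for a name from the list of things; names that differ only in an ending like _2 or _b are one class to them, and where a whole thing is asked for, a point or a joint stands for the part that bears it (a point fixed in the world has none). Each returns a list of dicts, best first, with "confidence" (0 to 1); they miss things now and then, are a little off and sometimes report something else, mostly with a low value. They report only what shows in the picture. A call takes as long as a camera call. They do not tell look-alikes from the thing itself.
- boxes_of(picture, name): "extent" ([left, top, right, bottom] as shares, 0 to 1, of the picture: columns of its width, rows of its height, round what is visible of it).
- trace(picture, name): "mask" (480x640 bool, what is visible of it) and "extent" ([left, top, right, bottom] as shares, 0 to 1, of the picture: columns of its width, rows of its height, round what is visible of it).
- landmark_of(picture, name): "at" ([row, column] as shares, 0 to 1, of the picture: columns of its width, rows of its height: a listed point, or the origin of a listed thing).
The state is a dict: "time_s": time; "joint_pos": joint angles; "qd": joint speeds; "tau": joint torques, N m; "ee_pos": TCP position; "ee_rot": TCP orientation; "contact_force": force on the tool from outside, world axes, zero at the start; "torque": the same for the moment, N m; "grip_width": finger opening in m.
Only numpy, scipy, OpenCV 4.12 (cv2) and the standard library are available. Lean on these libraries where they do the work, as an engineer would, in place of code of your own. Each camera call takes 0.05 s, during which the arm holds its last target. There are 200 camera calls.

## Working session

There is one attempt and no reset: what is moved stays moved. The work goes in short steps, each a Python script; the robot and the scene stay as the last script left them, time stands still between calls to the robot, and variables do not carry over. Pictures are saved under pics/ and viewed, about 8 in all and at most 12, crops included, and the job is handed in when it is done.

```bash
ls; mkdir -p pics; cat > h.py <<'E'
import numpy as np, cv2
from bench import *
def save(im,name): cv2.imwrite('pics/'+name+'.png',cv2.cvtColor(im,cv2.COLOR_RGB2BGR))
def ray(c,r,col):
    d=np.linalg.inv(c['K'])@np.array([col,r,1.]); R=c['pose'][:3,:3]
    return c['pose'][:3,3],R@d
def at_z(c,r,col,z):
    o,d=ray(c,r,col); return o+d*(z-o[2])/d[2]
def proj(c,P):
    P=np.atleast_2d(P); T=np.linalg.inv(c['pose']); q=P@T[:3,:3].T+T[:3,3]; q=q@c['K'].T
    return q[:,:2]/q[:,2:]
E
python3 - <<'E'
from h import *
for n in ("scene","top"):
    c=capture(n); save(c['image'],n+'0'); np.savez(n+'0.npz',**{k:c[k] for k in('image','K','pose')})
    print(n,c['pose'].round(3).tolist(),c['K'][0,0])
    for t in ('stand','deep_tray','jar_tray','jar_mid','carton','tape_roll','small_box'):
        for b in boxes_of(c,t): e=np.array(b['extent'])*[640,480,640,480]; print(t,round(b['confidence'],2),e.round(0))
    for t in ('stand','deep_handle','jar_handle','pocket_a','jar_mid','lid_mid'):
        for b in landmark_of(c,t): print('  lm',t,round(b['confidence'],2),(np.array(b['at'])*[480,640]).round(1))
print(get_obs())
print(grip_point_offset)
E
```

```text
pics
scene [[-0.319, 0.784, -0.533, 1.118], [0.948, 0.257, -0.189, 0.148], [-0.011, -0.566, -0.825, 0.975], [0.0, 0.0, 0.0, 1.0]] 455.0254949852438
stand 0.68 [406. 228. 522. 346.]
deep_tray 0.7 [188. 173. 279. 241.]
deep_tray 0.31 [404. 228. 526. 345.]
jar_tray 0.88 [316. 194. 408. 264.]
jar_mid 0.97 [282. 122. 311. 174.]
jar_mid 0.78 [264. 258. 295. 299.]
carton 0.87 [344. 313. 477. 387.]
tape_roll 0.66 [145. 236. 209. 283.]
tape_roll 0.58 [305. 308. 346. 354.]
small_box 0.79 [143. 236. 209. 281.]
small_box 0.46 [266. 258. 293. 286.]
small_box 0.21 [408. 226. 524. 342.]
  lm stand 0.83 [298.4 461.1]
  lm stand 0.41 [204.8 234.3]
  lm deep_handle 0.71 [192.2 226.5]
  lm jar_handle 0.66 [218.9 362.3]
  lm jar_handle 0.52 [227.2 363.7]
  lm pocket_a 0.69 [233.7 385. ]
  lm pocket_a 0.68 [221.5 342.2]
  lm pocket_a 0.17 [271.1 283. ]
  lm jar_mid 0.98 [150.3 293.4]
  lm jar_mid 0.87 [316.8 225.2]
  lm jar_mid 0.63 [281.9 277.5]
  lm lid_mid 0.66 [306.2 221.9]
  lm lid_mid 0.64 [273.3 281.3]
  lm lid_mid 0.64 [135.5 294. ]
top [[-0.006, -0.995, 0.097, 0.447], [-1.0, 0.007, 0.009, -0.044
[... 1037 characters left out ...]
4e+00, -3.77890983e-05,
        1.18140381e+00, -1.78485184e-01]), 'qd': array([0.00047287, 0.00059157, 0.00026095, 0.00086986, 0.00020661,
       0.00082069]), 'tau': array([-1.17880871e-03, -4.40015817e+01, -1.76982111e+01,  6.34235842e-02,
        5.05216944e-02, -2.79951358e-06]), 'ee_pos': array([ 0.22823564, -0.58182261,  0.19366668]), 'ee_rot': array([[ 3.65154424e-01, -2.87615295e-05,  9.30946962e-01],
       [-9.30946962e-01, -3.47595455e-05,  3.65154423e-01],
       [ 2.18568935e-05, -9.99999999e-01, -3.94680603e-05]]), 'contact_force': array([ 0.58702915, -0.42359895, -0.03545428]), 'torque': array([ 0.04327739, -0.0132307 ,  0.00594462]), 'grip_width': 0.0869047640313411}
-0.0187
```

View top.

View pics/top0.png

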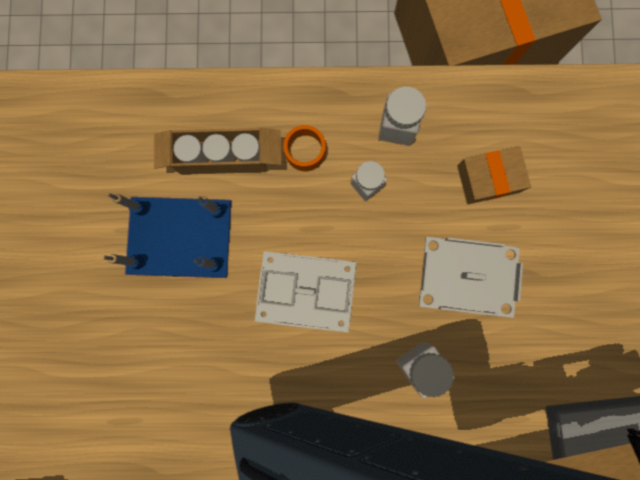

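View pics/scene0.png

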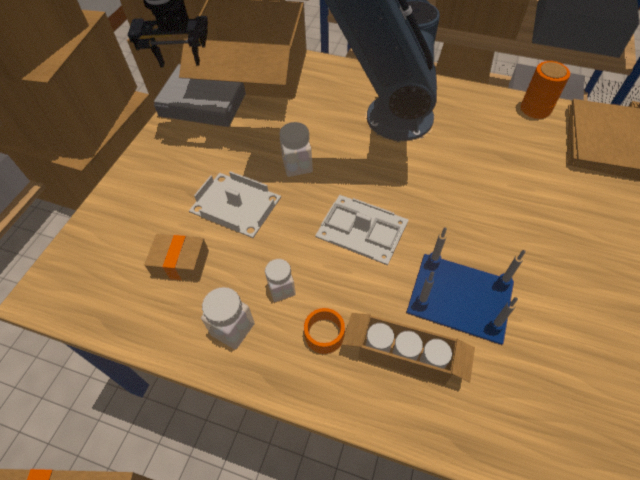

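Top view: stand (180,237), pocket tray (306,290), deep tray (471,277). Jars are at (370,178), (405,110) and (430,372), plus three in the carton. The one at (370,178) is the smallest loose one, with a lid of about 29 px, or 57 mm. Next I'll get coarse poses and close wrist looks.

```bash
cat >> h.py <<'E'
def rot(a):  # tool down, jaw axis at heading a
    x=np.array([np.cos(a),np.sin(a),0]); y=np.array([0,0,-1.]); return np.column_stack([x,y,np.cross(x,y)])
E
python3 - <<'E'
from h import *
c=dict(np.load('top0.npz'))
for n,(r,col),z in (('stand',(237,180),.01),('jar_tray',(290.6,305.6),.05),('deep',(276,473),.05),('jar',(175,370.5),.09),('big1',(109,402),.12),('big2',(375,431),.12)): print(n,at_z(c,r,col,z).round(3))
im=c['image']; hsv=cv2.cvtColor(im,cv2.COLOR_RGB2HSV); m=cv2.inRange(hsv,(100,120,40),(130,255,255)); m[:180]=0;m[300:]=0;m[:,250:]=0
r=cv2.minAreaRect(cv2.findNonZero(m)); b=cv2.boxPoints(r); P=np.array([at_z(c,q[1],q[0],.01) for q in b]); print(r,P.round(3).tolist())
# wrist looks above deep tray
for n,p in (('wd',(.38+.0,-.385)),):pass
o=get_obs(); print(o['time_s'])
w=capture('wrist'); T=np.eye(4);T[:3,:3]=o['ee_rot'];T[:3,3]=o['ee_pos']
print('cam in tool',(np.linalg.inv(T)@w['pose']).round(3).tolist(),w['K'][0,0])
E
```

```text
stand [0.563 0.274 0.01 ]
jar_tray [0.446 0.002 0.05 ]
deep [ 0.474 -0.339  0.05 ]
jar [ 0.676 -0.13   0.09 ]
big1 [ 0.8   -0.191  0.12 ]
big2 [ 0.289 -0.234  0.12 ]
((177.9503173828125, 236.89109802246094), (101.54239654541016, 76.52264404296875), 2.045408248901367) [[0.485, 0.388, 0.01], [0.651, 0.388, 0.01], [0.641, 0.167, 0.01], [0.476, 0.171, 0.01]]
1.4
cam in tool [[1.0, 0.0, -0.0, 0.001], [0.0, -0.241, 0.971, -0.191], [0.0, -0.971, -0.241, 0.065], [0.0, 0.0, 0.0, 1.0]] 392.4184316626726
```

```bash
python3 - <<'E'
from h import *
c=dict(np.load('top0.npz'))
im=c['image']
a=cv2.resize(im[150:210,330:410],None,fx=5,fy=5,interpolation=cv2.INTER_CUBIC)
b=cv2.resize(im[80:150,365:445],(400,350),interpolation=cv2.INTER_CUBIC)
out=np.zeros((350,800,3),np.uint8); out[:300,:400]=a; out[:,400:]=b; save(out,'jars')
E
```

```text
(no output)
```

View pics/jars.png

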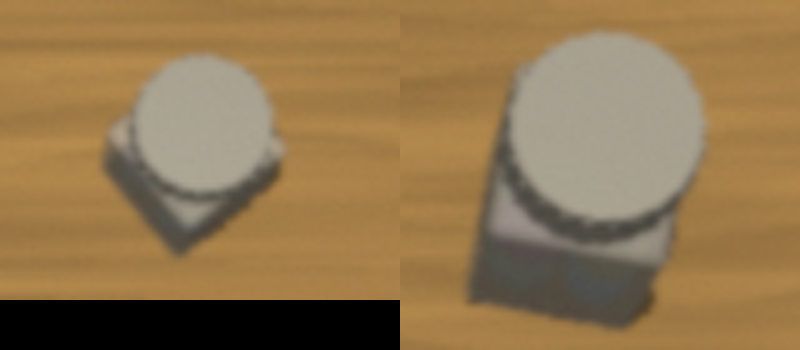

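The left crop at (370,178) is the small jar, with a 28 px (56 mm) lid. The right crop at (405,110) has a 40 px lid, so it is a look-alike. Next is a close look at the stand, then the deep tray, from the same tool-relative depth so the camera bias cancels.

```bash
python3 - <<'E'
from h import *
import time
def look(name,p,a):
    move_to(p,rot(a)); c=capture('wrist'); o=get_obs(); save(c['image'],name)
    np.savez(name+'.npz',ee_pos=o['ee_pos'],ee_rot=o['ee_rot'],**{k:c[k] for k in('image','K','pose')}); print(name,o['time_s'],o['joint_pos'].round(2)); return c
for a in (0,np.pi): print(a,[inverse_kinematics(np.array(p),rot(a)) for p in ((.563,.279,.3),(.474,-.339,.171))])
look('w_stand',np.array((.563,.279,.30)),0)
look('w_pock',np.array((.446,.002,.171)),0)
c=look('w_deep',np.array((.474,-.339,.171)),0)
i=[dict(np.load(n+'.npz'))['image'] for n in('w_stand','w_pock','w_deep')]
o=np.vstack([np.hstack([cv2.resize(q,(400,300),interpolation=cv2.INTER_AREA) for q in i[:2]]),np.hstack([cv2.resize(i[2],(400,300),interpolation=cv2.INTER_AREA)]*2)]); save(o,'w3')
E
```

```text
0 [array([ 2.82500717e-01,  4.36878814e-01,  1.28731626e+00, -4.44089210e-16,
        1.41739758e+00,  2.82500717e-01]), array([-8.12495286e-01,  4.97610274e-01,  1.56493603e+00, -4.44089210e-16,
        1.07904635e+00, -8.12495286e-01])]
3.141592653589793 [None, array([-8.12495286e-01,  4.97610274e-01,  1.56493603e+00, -4.44089210e-16,
        1.07904635e+00,  2.32909737e+00])]
w_stand 4.75 [ 0.28  0.44  1.29 -0.    1.42  0.28]
w_pock 6.0417 [-0.25  0.32  1.89  0.    0.93 -0.25]
w_deep 7.3833 [-0.81  0.5   1.57  0.    1.08 -0.81]
```

View pics/w3.png

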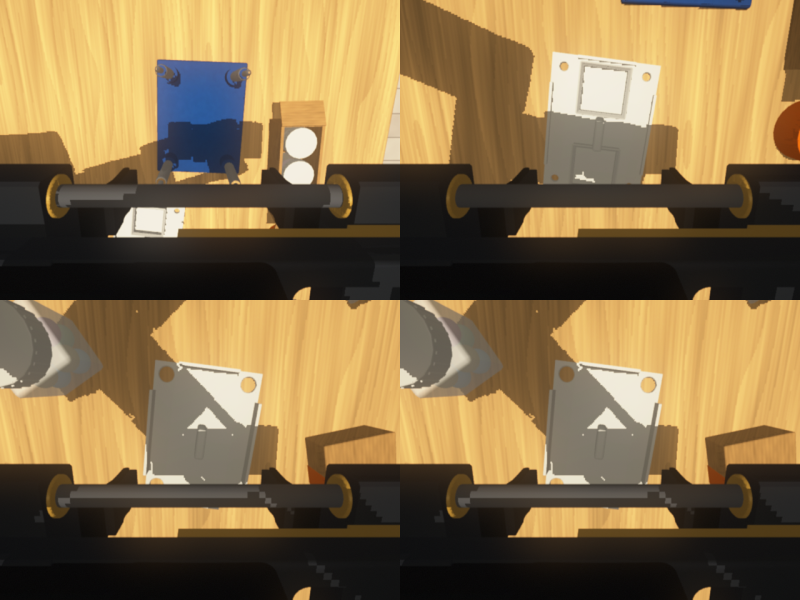

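The wrist views show the stand and both trays at centre, but the gripper hides the lower third (below row 350 of 480). I'll retake them with the TCP backed off in y, then fit poses by edge alignment and compare with the top and scene cameras.

```bash
cat >> h.py <<'E'
def look(name,p,a):
    move_to(np.array(p),rot(a)); c=capture('wrist'); o=get_obs()
    np.savez(name+'.npz',ee_pos=o['ee_pos'],ee_rot=o['ee_rot'],**{k:c[k] for k in('image','K','pose')}); print(name,o['time_s'].__round__(2)); return c
from scipy.optimize import minimize
def circ(x,y,z,r,n=40):
    t=np.linspace(0,2*np.pi,n,endpoint=False); return np.c_[x+r*np.cos(t),y+r*np.sin(t),0*t+z], np.c_[np.cos(t),np.sin(t),0*t]
def rect(w,h,z,n=40,cx=0,cy=0):
    s=np.linspace(-.97,.97,n); o=np.ones(n); e=0*s
    P=np.vstack([np.c_[cx+s*w/2,cy+o*h/2,e+z],np.c_[cx+s*w/2,cy-o*h/2,e+z],np.c_[cx+o*w/2,cy+s*h/2,e+z],np.c_[cx-o*w/2,cy+s*h/2,e+z]])
    N=np.vstack([np.c_[e,o,e],np.c_[e,-o,e],np.c_[o,e,e],np.c_[-o,e,e]]); return P,N
C4=[(sx*.058,sy*.083) for sx in(1,-1) for sy in(1,-1)]
def cat(l): return np.vstack([a for a,_ in l]),np.vstack([b for _,b in l])
MODEL=dict(stand=cat([rect(.17,.22,.01)]+[circ(x,y,z,r) for x,y in C4 for z,r in((.045,.015),(.1335,.009))]),
 deep=cat([circ(x,y,.006,.01075) for x,y in C4]+[rect(.15,.2,0.0)]),
 pock=cat([circ(x,y,.006,.00575) for x,y in C4]+[rect(.15,.2,.012,40)]+[rect(.068,.068,.020,30,0,s*.057) for s in(1,-1)]),
 jar=cat([circ(0,0,.097,.028,80)]))
def fit(c,model,p0,base_z=0,sig=(2.5,1.2)):
    P,N=MODEL[model]; p=np.array(p0,float)
    g=cv2.cvtColor(c['image'],cv2.COLOR_RGB2LAB).astype(np.float32)
    for s in sig:
        q=cv2.GaussianBlur(g,(0,0),s)
        gx=cv2.Sobel(q,cv2.CV_32F,1,0)/8; gy=cv2.Sobel(q,cv2.CV_32F,0,1)/8
        def cost(v):
            p=v*[1e-3,1e-3,1e-2]; R=np.array([[np.cos(p[2]),-np.sin(p[2]),0],[np.sin(p[2]),np.cos(p[2]),0],[0,0,1]])
            W=P@R.T+[p[0],p[1],base_z]; u=proj(c,W); d=proj(c,W+N@R.T*1e-3)-u; d/=np.linalg.norm(d,axis=1,keepdims=True)+1e-9
            mx,my=u[:,:1].astype(np.float32),u[:,1:].astype(np.float32)
            e=sum(np.abs(cv2.remap(gx[...,k],mx,my,1)[:,0]*d[:,0]+cv2.remap(gy[...,k],mx,my,1)[:,0]*d[:,1]) for k in range(3))
            return -np.minimum(e,25).mean()
        v=p/[1e-3,1e-3,1e-2]; k=3 if s>2 else 1
        best=None
        for dx in (-k,k):
          for dy in (-k,k):
            r=minimize(cost,v,method='Nelder-Mead',options=dict(initial_simplex=v+np.array([[0,0,0],[dx,0,k],[0,dy,-k],[dx,dy,k/2]]),xatol=.02,fatol=1e-4))
            if best is None or r.fun<best.fun: best=r
        p=best.x*[1e-3,1e-3,1e-2]
    return p,best.fun
def draw(c,model,p,base_z=0):
    im=c['image'].copy(); P,_=MODEL[model]; R=cv2.Rodrigues(np.array([0,0,float(p[2])]))[0]
    for u in proj(c,P@R.T+[p[0],p[1],base_z]).round().astype(int):
        if 0<=u[0]<640 and 0<=u[1]<480: im[u[1],u[0]]=(255,0,0)
    return im
E
cat > see.py <<'E'
from h import *
L=dict(deep=((.474,-.339,-.13),(.474,-.43,.22)),jar=((.676,-.13,0),(.676,-.22,.26)),pock=((.446,.002,-.1),(.446,-.09,.22)),stand=((.56,.279,-.04),(.56,.19,.34)))
import os
out=[]
for n,(p0,tcp) in L.items():
    if not os.path.exists('v_'+n+'.npz'): look('v_'+n,tcp,0)
    c=dict(np.load('v_'+n+'.npz'))
    p,f=fit(c,n,p0); print(n,'wrist',p.round(4),round(f,1)); out.append(draw(c,n,p))
    for k in('top','scene'):
        d=dict(np.load(k+'0.npz')); q,f=fit(d,n,p); print('   ',k,q.round(4),round(f,1))
h=lambda q:cv2.resize(q,(400,300),interpolation=cv2.INTER_AREA)
save(np.vstack([np.hstack([h(out[0]),h(out[1])]),np.hstack([h(out[2]),h(out[3])])]),'fit4')
E
python3 see.py
```

```text
v_deep 7.92
deep wrist [ 0.4764 -0.345  -0.1204] -12.2
    top [ 0.4746 -0.3439 -0.1224] -13.9
    scene [ 0.4778 -0.3433 -0.119 ] -14.5
v_jar 9.11
jar wrist [ 0.6777 -0.1293  0.0079] -15.3
    top [ 0.6761 -0.1293 -0.0078] -15.4
    scene [ 0.6784 -0.1272 -0.0048] -17.6
v_pock 10.2
pock wrist [ 0.4468  0.0048 -0.1209] -10.0
    top [ 0.4457  0.0057 -0.1228] -11.3
    scene [ 0.4484  0.0063 -0.1201] -12.5
v_stand 11.48
stand wrist [ 0.5652  0.2807 -0.0424] -14.5
    top [ 0.5653  0.28   -0.0386] -13.7
    scene [ 0.5665  0.2815 -0.0332] -13.8
```

View pics/fit4.png

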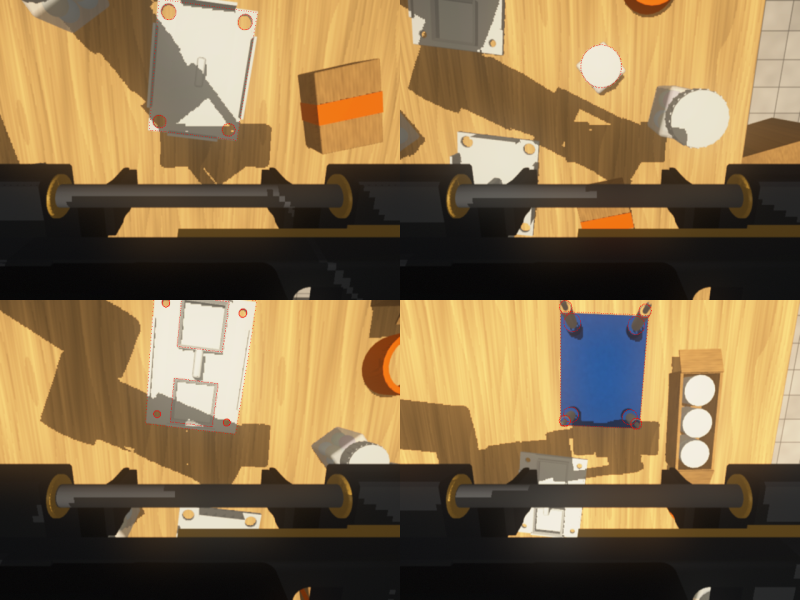

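The fits overlay well, and the three cameras agree within about 2 mm. I'll grasp the deep tray, lift it, and re-fit it in hand with the same wrist camera.

```bash
cat > step1.py <<'E'
from h import *
p=np.array((.4763,-.3440,-.1205)); R=rot(p[2])
move_to(np.array([p[0],p[1],.13]),R)
movel(np.array([p[0],p[1],.0235]),max_speed=.12)
print(get_obs()['contact_force'].round(1))
grip(0.0,40); o=get_obs(); print('w',o['grip_width'],o['contact_force'].round(1),o['time_s'])
movel(np.array([p[0],p[1],.26]),max_speed=.15)
move_to(np.array([.5655,.2807,.26]),rot(-.040))
dwell(.3)
c=capture('wrist'); o=get_obs(); np.savez('h_deep.npz',ee_pos=o['ee_pos'],ee_rot=o['ee_rot'],**{k:c[k] for k in('image','K','pose')})
print('w',o['grip_width'],o['contact_force'].round(1),o['ee_pos'].round(4),o['time_s'])
q,f=fit(c,'deep',(.5655,.2807,-.040),o['ee_pos'][2]-.0235,sig=(4,1.5)); print('tray seen',q.round(4),f)
save(draw(c,'deep',q,o['ee_pos'][2]-.0235),'h_deep')
E
python3 step1.py
```

```text
[-0.3 -0.1  0.9]
w 0.010608516365808814 [-0.7  0.3  0.3] 15.8167
w 0.01088229174012977 [ 0.1  0.1 -3.6] [0.5657 0.2803 0.26  ] 20.1417
tray seen [ 0.5655  0.2798 -0.0431] -7.066246634878338
```

View pics/h_deep.png

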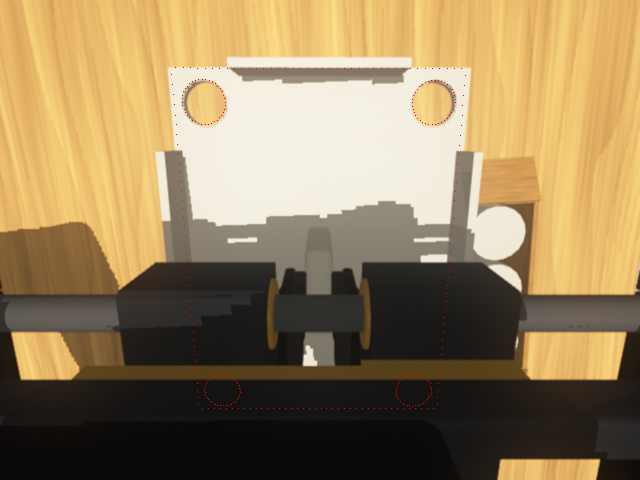

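Two far holes (204,102) and (434,102) align with the overlay. The needed correction is about 1 mm. Descending with force checks.

```bash
cat >> h.py <<'E'
def down(x,y,a,zs,lim=8,speed=.08):
    for z in zs:
        movel(np.array([x,y,z]),rot(a),max_speed=speed); o=get_obs(); f=o['contact_force']
        print(round(z,4),f.round(1),o['torque'].round(2),(o['ee_pos'][:2]-[x,y]).round(4))
        if f[2]>lim or np.hypot(f[0],f[1])>15: print('STOP'); return False
    return True
E
python3 - <<'E'
from h import *
x,y,a=.5654,.2812,-.0398
if down(x,y,a,[.20,.162,.156,.150,.11,.08,.072]) : down(x,y,a,[.070,.069,.0683,.0677,.067],lim=1)
print(get_obs()['time_s'])
E
```

```text
0.2 [-0.5  0.6 -3.2] [-0.02 -0.08  0.01] [0.0006 0.0002]
0.162 [-0.7  0.8 -3.6] [ 0.   -0.1  -0.04] [0.0002 0.    ]
0.156 [-0.1 -0.4 -4. ] [-0.04 -0.09  0.02] [-0.0002 -0.    ]
0.15 [ 0.2  0.5 -4. ] [ 0.01 -0.12  0.05] [-0.0005 -0.0001]
0.11 [ 0.2 -0.  -3.1] [ 0.02 -0.12 -0.03] [0.0002 0.0001]
0.08 [ 0.5  0.3 -4.5] [-0.01 -0.09 -0.01] [-0.0002 -0.0001]
0.072 [-0.8  0.3 -3.1] [-0.06 -0.1  -0.01] [-0.0004 -0.0001]
0.07 [ 0.6 -1.2 -3.2] [-0.03 -0.16  0.02] [0.0001 0.    ]
0.069 [ 0.9 -0.2 -4. ] [-0.04 -0.1   0.01] [-0. -0.]
0.0683 [ 0.2 -0.3 -4. ] [-0.03 -0.11 -0.02] [0.0002 0.0001]
0.0677 [-1.3 -0.5  3.1] [-0.14  0.16  0.06] [0.0002 0.0001]
STOP
24.5917
```

```bash
cat > step2.py <<'E'
from h import *
grip(.06); print('released',get_obs()['contact_force'].round(1))
movel(np.array([.5654,.2812,.26]),max_speed=.2)
p=np.array((.4468,.0050,-.121)); R=rot(p[2])
move_to(np.array([p[0],p[1],.13]),R)
movel(np.array([p[0],p[1],.0235]),max_speed=.12)
grip(0.0,40); o=get_obs(); print('w',o['grip_width'],o['contact_force'].round(1),o['time_s'])
movel(np.array([p[0],p[1],.26]),max_speed=.15)
move_to(np.array([.5655,.1,.30]),rot(-.040))
dwell(.2)
c=capture('wrist'); o=get_obs(); z=o['ee_pos'][2]-.0235
d=capture('scene'); np.savez('s2.npz',**{k:d[k] for k in('image','K','pose')})
print('w',o['grip_width'],o['contact_force'].round(1),o['ee_pos'].round(4),o['time_s'])
q,f=fit(c,'pock',(*o['ee_pos'][:2],-.040),z,sig=(4,1.5)); print('tray seen rel',(q-[*o['ee_pos'][:2],-.04]).round(4),f)
a=cv2.resize(draw(c,'pock',q,z),(400,300),interpolation=cv2.INTER_AREA); s=d['image'][200:350,390:590]; save(np.hstack([a,cv2.resize(s,(400,300),interpolation=cv2.INTER_CUBIC)]),'h_pock')
E
python3 step2.py
```

```text
released [ 0.7 -0.9 -0.4]
w 0.010802093003907925 [-0.4 -0.3  0.2] 29.9
w 0.01086389119460873 [-0.2 -0.2 -3.2] [0.5647 0.0992 0.2997] 32.55
tray seen rel [-0.0003 -0.0004 -0.0027] -4.9397285148603345
```

View pics/h_pock.png

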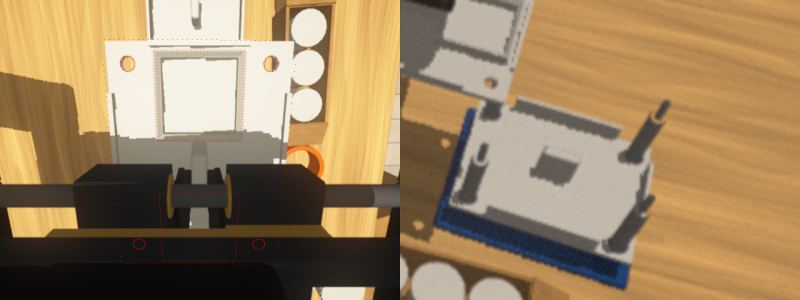

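Left: the held pocket tray's holes (127,63) and (271,63) align with the overlay. Right: the deep tray sits flat on the collars with all four posts through it. Lowering the pocket tray over the pins.

```bash
python3 - <<'E'
from h import *
x,y,a=.5655,.2811,-.0400
move_to(np.array([x,y,.26]),rot(a)); 
ok=down(x,y,a,[.20,.192,.186,.180,.166,.1605])
if ok: ok=down(x,y,a,[.1595,.1588,.1582,.1576,.157],lim=1)
c=capture('wrist'); d=capture('scene'); print(get_obs()['time_s'])
a=cv2.resize(c['image'],(400,300),interpolation=cv2.INTER_AREA); s=d['image'][180:330,390:590]; save(np.hstack([a,cv2.resize(s,(400,300),interpolation=cv2.INTER_CUBIC)]),'p_pock')
E
```

```text
0.2 [-0.1 -0.2 -3.6] [-0.02 -0.07 -0.01] [0.0006 0.0001]
0.192 [ 0.3 -0.1 -3.1] [-0.02 -0.12  0.02] [-0.0004 -0.0001]
0.186 [-0.3  0.1 -3.5] [-0.05 -0.07  0.01] [-0.0004 -0.0001]
0.18 [ 0.3 -0.1 -3.3] [-0.02 -0.07  0.  ] [-0.0004 -0.0001]
0.166 [-0.1 -0.5 -4.5] [-0.   -0.11 -0.08] [-0.0005 -0.0001]
0.1605 [-0.4 -0.7 -3.2] [ 0.02 -0.02  0.03] [-0.0002 -0.    ]
0.1595 [ 0.3 -0.4 -2.2] [-0.01 -0.1  -0.05] [0.0001 0.    ]
0.1588 [-0.2  0.3 -2.8] [-0.06 -0.1  -0.01] [-0.  0.]
0.1582 [-0.9  0.1 -2. ] [-0.06 -0.05  0.01] [0.0001 0.    ]
0.1576 [-1.6 -0.2  4.3] [-0.21  0.27  0.01] [0.0002 0.    ]
STOP
36.6917
```

View pics/p_pock.png

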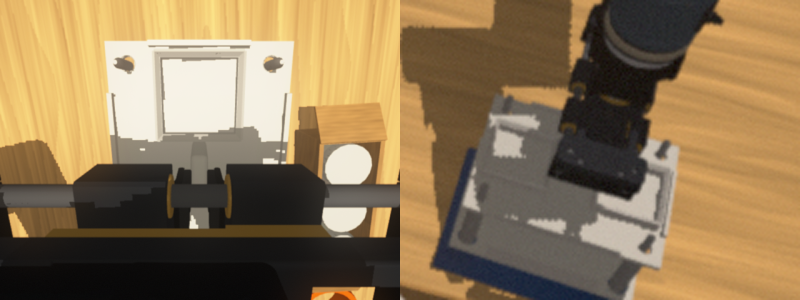

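The pocket tray is over its pins, with the near pins visible through holes (123,63) and (272,63), and it has made contact. Next is the jar's yaw from the stored images.

```bash
cat >> h.py <<'E'
def vert(x,y,z0,z1,nx,ny,n=25):
    t=np.linspace(z0,z1,n); return np.c_[0*t+x,0*t+y,t],np.tile([nx,ny,0.],(n,1))
b=.0275
MODEL['jarb']=cat([rect(.055,.055,0.,30),rect(.055,.055,.07,15),circ(0,0,.097,.028,50)]+[vert(sx*b,sy*b,0,.068,sx,sy) for sx in(1,-1) for sy in(1,-1)])
E
python3 - <<'E'
from h import *
o=[]
for k in('v_jar','top0','scene0'):
    c=dict(np.load(k+'.npz'))
    r=max((fit(c,'jarb',(.6775,-.129,y0)) for y0 in(.4,.55,.7,.85)),key=lambda r:-r[1])
    print(k,r[0].round(4),r[1]); im=draw(c,'jarb',r[0]); u=proj(c,np.array([.677,-.129,.05]))[0].astype(int)
    x,y=np.clip(u-40,0,[559,399]); o.append(cv2.resize(im[y:y+80,x:x+80],(260,260),interpolation=cv2.INTER_NEAREST))
save(np.hstack(o),'jaryaw')
E
```

```text
v_jar [ 0.6779 -0.1295  0.7017] -10.75124356722629
top0 [ 0.6769 -0.1297  0.6893] -12.218381882344266
scene0 [ 0.6781 -0.1272  0.6211] -13.500030252318478
```

View pics/jaryaw.png

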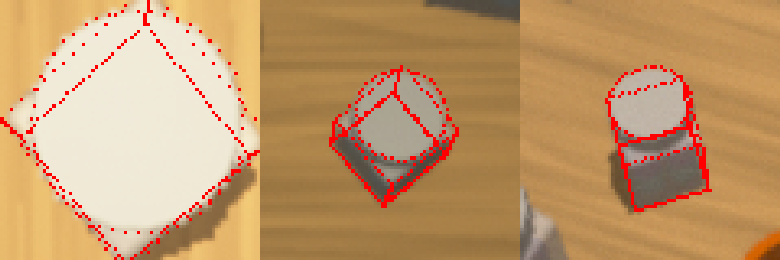

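Wrist and top give about 0.70, but scene gives 0.62. I'll release the tray and take one closer wrist look at the jar to settle the yaw.

```bash
python3 - <<'E'
from h import *
grip(.087); movel(np.array([.5655,.2811,.26]),max_speed=.2)
c=look('v_jar2',(.678,-.25,.14),0)
d=capture('top'); np.savez('top2.npz',**{k:d[k] for k in('image','K','pose')})
for y0 in (.6,.65,.7): r=fit(c,'jarb',(.6777,-.1293,y0)); print(r[0].round(4),r[1])
r2=fit(d,'stand',(.5652,.2807,-.04)); u=proj(c,np.array([.678,-.129,.05]))[0].astype(int); print(u)
im=draw(c,'jarb',r[0]); x,y=np.clip(u-80,0,[480,320]); a=cv2.resize(im[y:y+160,x:x+160],(400,400),interpolation=cv2.INTER_NEAREST)
save(np.hstack([a,cv2.resize(d['image'][170:300,90:250],(400,400),interpolation=cv2.INTER_CUBIC)]),'jar2')
E
```

```text
v_jar2 40.79
[ 0.6766 -0.1292  0.6729] -8.132480454994385
[ 0.6765 -0.1292  0.6742] -8.135032103496972
[ 0.6765 -0.1293  0.6734] -8.130657580236358
[317  53]
```

View pics/jar2.png

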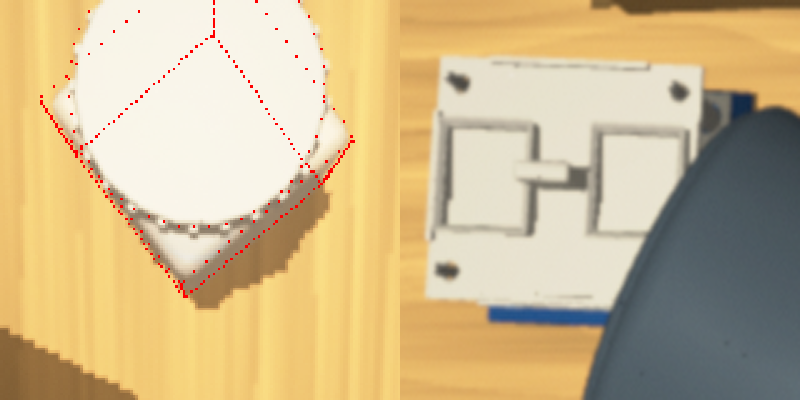

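The closer look gives yaw 0.673, so I'll use 0.677. The right crop shows the pocket tray level with the pins through its holes at (458,82), (679,90) and (447,270). The fourth is hidden by the arm. Now I'll grasp and place the jar.

```bash
python3 - <<'E'
from h import *
j=np.array([.6772,-.1293]); h=.5
move_to(np.array([*j,.15]),rot(h))
movel(np.array([*j,.0725]),max_speed=.1)
grip(.03,60); o=get_obs(); print('w',o['grip_width'],o['contact_force'].round(1),o['time_s'])
movel(np.array([*j,.26]),max_speed=.2)
s=np.array([.5655,.2811]); a=-.04; R2=np.array([[np.cos(a),-np.sin(a)],[np.sin(a),np.cos(a)]])
P=s+R2@[0,.057]; H=h+(a+np.pi/2-.677)
move_to(np.array([*P,.32]),rot(H)); dwell(.2)
print(P,H,get_obs()['contact_force'].round(1),get_obs()['joint_pos'].round(2))
if down(*P,H,[.24,.228,.222,.217],lim=6): down(*P,H,[.2148,.214,.2132,.2124,.2116],lim=1)
print(get_obs()['time_s'],get_obs()['grip_width'])
d=capture('scene'); save(cv2.resize(d['image'][130:330,380:620],(720,600),interpolation=cv2.INTER_CUBIC),'jarin')
E
```

```text
w 0.03019797117824061 [-0.2 -0.3  0.7] 43.4667
[0.56777939 0.33805441] 1.3537963267948965 [-0.2 -0.3  0.5] [ 0.37  0.48  1.17 -0.    1.5  -0.99]
0.24 [-0.3 -0.3 -0.6] [ 0.09 -0.16 -0.04] [0.0005 0.0002]
0.228 [ 0.2  0.2 -0.3] [ 0.06 -0.13 -0.02] [-0.0005 -0.0002]
0.222 [0.  0.1 0.5] [ 0.1  -0.14  0.01] [-0.0003 -0.0001]
0.217 [-0.1  0.9  0.5] [ 0.1  -0.09  0.04] [-0.0003 -0.0001]
0.2148 [0.8 0.4 0.1] [ 0.07 -0.16 -0.01] [-0.0001 -0.    ]
0.214 [ 0.5  0.3 -0. ] [ 0.15 -0.16 -0.04] [-0.  0.]
0.2132 [-0.1 -0.9  0.3] [ 0.1  -0.11 -0.04] [-0. -0.]
0.2124 [-0.7  0.6 -0.1] [ 0.08 -0.1  -0.03] [-0. -0.]
0.2116 [0.6 0.4 0.4] [ 0.1  -0.12  0.02] [-0. -0.]
49.7167 0.029998636568524886
```

View pics/jarin.png

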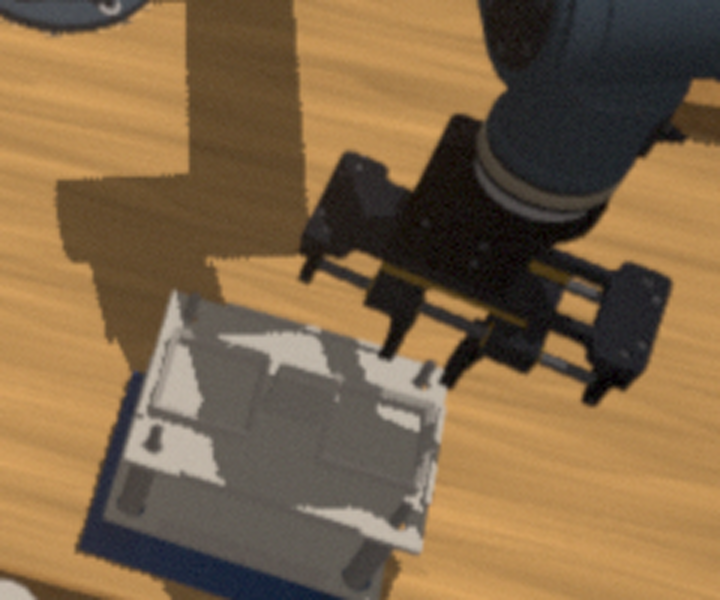

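The grasp missed: the fingers closed to 30 mm on nothing, and I didn't stop to check the width. I'll find the jar before doing anything else.

```bash
python3 - <<'E'
from h import *
s=capture('scene'); t=capture('top')
np.savez('s3.npz',**{k:s[k] for k in('image','K','pose')}); np.savez('t3.npz',**{k:t[k] for k in('image','K','pose')})
for n,c in(('scene',s),('top',t)):
    for b in boxes_of(c,'jar_mid'): print(n,round(b['confidence'],2),(np.array(b['extent'])*[640,480,640,480]).round(0))
    print(n,fit(c,'jarb',(.677,-.129,.67)),proj(c,np.array([.677,-.129,.05])))
a=cv2.resize(s['image'][210:360,180:380],(400,300),interpolation=cv2.INTER_CUBIC)
b=cv2.resize(t['image'][70:270,310:510],(400,300),interpolation=cv2.INTER_CUBIC)
o=np.load('scene0.npz')['image']; o2=np.load('top0.npz')['image']
c=cv2.resize(o[210:360,180:380],(400,300),interpolation=cv2.INTER_CUBIC); d=cv2.resize(o2[70:270,310:510],(400,300),interpolation=cv2.INTER_CUBIC)
save(np.vstack([np.hstack([a,b]),np.hstack([c,d])]),'where'); print(get_obs()['time_s'])
E
```

```text
scene 0.94 [263. 257. 295. 299.]
scene 0.89 [199. 288. 255. 352.]
scene 0.8 [281. 121. 312. 177.]
scene (array([ 0.67791164, -0.12717211,  0.62293599]), np.float64(-13.54989440258559)) [[278.87192324 278.41111305]]
top 0.86 [378.  85. 425. 148.]
top 0.74 [156. 125. 281. 175.]
top 0.72 [351. 161. 385. 200.]
top 0.63 [355. 161. 384. 192.]
top 0.26 [104. 197. 232. 280.]
top (array([ 0.67683146, -0.12969362,  0.68534303]), np.float64(-12.097483684986614)) [[368.38589683 179.05734826]]
49.9667
```

View pics/where.png

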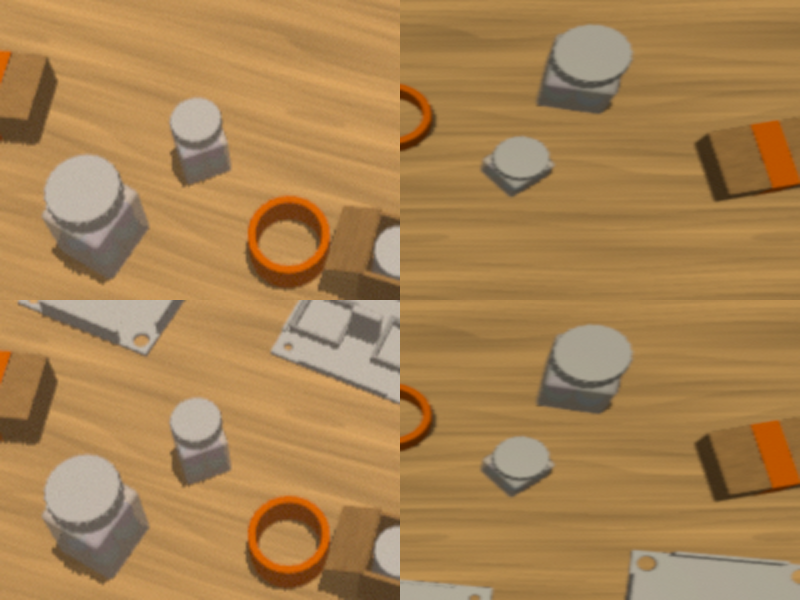

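The jar is upright and unmoved at (279,278) in scene, exactly where it was. So the fingers never touched it. Before retrying I'll check from stored data where the fingers were, at no robot time.

```bash
python3 - <<'E'
from h import *
s=dict(np.load('s3.npz')); o=get_obs(); print(o['time_s'],o['ee_pos'].round(4),o['ee_rot'].round(2).tolist(),o['grip_width'],o['joint_pos'].round(3))
print('tcp px',proj(s,o['ee_pos']),'fingers', [proj(s,o['ee_pos']+o['ee_rot'][:,0]*k*.02).round(0).tolist() for k in(-1,1)])
print('pocket px',proj(s,np.array([.568,.338,.141])))
for k in('v_jar','v_jar2','top0','scene0'):
    c=dict(np.load(k+'.npz')); r=fit(c,'jar',(.677,-.129,0)); print(k,r[0][:2].round(4),round(r[1],1))
# joint triangulation of lid: height and radius free
from scipy.optimize import minimize as mz
for zt in(.05,.07,.097,.12):
    MODEL['q']=circ(0,0,zt,.028*(1),80); print(zt,[fit(dict(np.load(k+'.npz')),'q',(.677,-.129,0))[0][:2].round(4).tolist() for k in('v_jar','v_jar2','top0','scene0')])
E
```

```text
49.9667 [0.5678 0.338  0.2116] [[0.22, 0.0, -0.98], [0.98, 0.0, 0.22], [0.0, -1.0, -0.0]] 0.03040459875196741 [ 0.368  0.56   1.316 -0.     1.265 -0.986]
tcp px [[514.13738829 257.65529802]] fingers [[[504.0, 253.0]], [[524.0, 262.0]]]
pocket px [[502.9612795  275.39293154]]
v_jar [ 0.6777 -0.1293] -15.3
v_jar2 [ 0.6778 -0.1287] -10.0
top0 [ 0.6762 -0.1291] -15.3
scene0 [ 0.6785 -0.1273] -17.6
0.05 [[0.6781, -0.1308], [0.6769, -0.1239], [0.6874, -0.1332], [0.6749, -0.1325]]
0.07 [[0.6781, -0.1274], [0.6768, -0.126], [0.6826, -0.1315], [0.6654, -0.1357]]
0.097 [[0.6777, -0.1293], [0.6778, -0.1287], [0.6762, -0.1291], [0.6785, -0.1273]]
0.12 [[0.6787, -0.1342], [0.6787, -0.1312], [0.671, -0.1272], [0.6899, -0.1204]]
```

The geometry checks out: all four views triangulate the lid at z = 0.097 and (0.677,-0.129). I'll retry with checks at each stage, stopping if the fingers close on nothing.

```bash
python3 - <<'E'
from h import *
import sys
o=get_obs(); movel(np.array([*o['ee_pos'][:2],.26]),max_speed=.3)
j=np.array([.6775,-.1291]); h=.677
move_to(np.array([*j,.14]),rot(h)); grip(.085); print('open',get_obs()['grip_width'])
movel(np.array([*j,.0712]),max_speed=.12)
o=get_obs(); print(o['ee_pos'].round(4),o['contact_force'].round(1),o['grip_width'],o['time_s'])
c=capture('scene'); np.savez('s4.npz',**{k:c[k] for k in('image','K','pose')})
grip(.045,50); o=get_obs(); print('w',o['grip_width'],o['contact_force'].round(1),o['time_s'])
E
```

```text
open 0.08508082174856078
[ 0.6781 -0.1293  0.0716] [ 0.5 -0.   0.3] 0.08502384752625228 53.925
w 0.04490655305236993 [ 0.2 -0.1  0.5] 54.9083
```

The fingers closed to 45 mm and found nothing again. I'm out of picture views, so I'll check numerically where the lid and fingers are.

```bash
python3 - <<'E'
from h import *
o=get_obs(); c=capture('scene'); w=capture('wrist')
for k,q in(('s5',c),('w5',w)): np.savez(k+'.npz',**{a:q[a] for a in('image','K','pose')})
s4=dict(np.load('s4.npz'))
X=o['ee_rot'][:,0]; T=o['ee_pos']
print('tcp',T.round(4),'px',proj(c,T).round(0),'tips',[proj(c,T+X*k*.03).round(0).tolist() for k in(-1,1)],'grasp',proj(c,T+[0,0,.019]).round(0))
for b in boxes_of(c,'jar_mid'): print('box',round(b['confidence'],2),(np.array(b['extent'])*[640,480,640,480]).round(0))
for n,z in (('scene',c),('s4',s4)): r=fit(z,'jar',(.677,-.129,0)); print(n,r[0].round(4),r[1])
for nm,im in(('before',np.load('scene0.npz')['image']),('now',c['image'])):
    g=cv2.cvtColor(im,cv2.COLOR_RGB2HSV)[250:306,250:312]
    print(nm)
    for row in g[::2]: print(''.join('#' if p[2]<70 else ('.' if p[1]>70 else ('o' if p[2]>140 else '+')) for p in row))
print(o['time_s'])
E
```

```text
tcp [ 0.6775 -0.1291  0.0712] px [[278. 274.]] tips [[[274.0, 263.0]], [[282.0, 285.0]]] grasp [[277. 270.]]
box 0.59 [273. 285. 296. 301.]
box 0.56 [200. 288. 255. 351.]
scene [ 0.6637 -0.1515  0.0196] -6.9615648648370625
s4 [ 0.701  -0.1221 -0.334 ] -8.203480322661331
before
..............................................................
..............................................................
..............................................................
..............................................................
..............................................................
......................oooooooooooo............................
...................oooooooooooooooooo.........................
..................ooooooooooooooooooooo.......................
................oooooooooooooooooooooooo......................
................oooooooooooooooooooooooo......................
...............ooooooooooooooooooooooooo+.....................
...............ooooooooooooooooooooooooo......................
................ooooooooooooooooooooooo+......................
...
[... 2017 characters left out ...]
................#########################+....................
.................##################+++++++++..................
.................############+++++++++++++++..................
..................####.+++++++++++++++++++++..................
.....................+++++++++++++++++++++++..................
......................++++++++++++++++++++++..................
.......................++++++++++++++++.......................
.......................++++++++++.+...........................
........................+++++.................................
..............................................................
..............................................................
54.9083
```

```bash
python3 - <<'E'
from h import *
for nm in('s4','s5'):
    im=np.load(nm+'.npz')['image']; g=cv2.cvtColor(im,cv2.COLOR_RGB2HSV)[244:304,246:316]
    print(nm)
    for row in g[::2]: print(''.join('.' if p[1]>75 and p[2]>60 else '#@%+oO '[min(6,int(p[2])//32)] for p in row))
w=dict(np.load('w5.npz')); print('lid in wrist',proj(w,MODEL['jar'][0][::10]+[.6775,-.1291,0]).round(0).tolist())
g=cv2.cvtColor(w['image'],cv2.COLOR_RGB2HSV)[200:400:7,160:480:4]
for row in g: print(''.join('.' if p[1]>75 and p[2]>60 else '#@%+oO '[min(6,int(p[2])//32)] for p in row))
E
```

```text
s4
..........%..@@@@@@@@@@@@@@@@@@..@@@@@@@@%............................
..........%@..@@@@@@@@@@........@@@@@@@@@%%...........................
...........@@..@@@@@@........@@@@@@@@@@@@@@...........................
............@..@@@@@@@@@@@@@@@@@@.....@@@@@%..........................
............@@..@@@@@@@@@@@............@@@@@@.........................
.............@@..@@@@...................@@@@@.........................
..............@..@@@.....................@@@@%%.......................
..............@@@.@@@.....................@@@%%%......................
...............@@..@@@....++++++++++++....@@@@@%@%....................
...............@@@.@@@.%++++++++++++++%%+.@@@@@@@@@%..................
................%@@@@@@%+++++++%%%%@@@@@@@@@@@@@@@@@@.................
.................@@@@@@@%%%%%@@@@@@@@@@@@@@@@@@@@@@@@@................
.................@@@@@@@@@@@@@@@@@@@@@@@@@@@@@@@@@@@@@@...............
................@@@@@@@@@@@@@@@@@@@@@@@@@@@@@@@@@%%%@@@...............
................@@@@@@@@@@@@@@@@@@@@@@@@@@@@@@@@@@@@@@@@..............
................@@@@@@@@@@@@@@@@
[... 4956 characters left out ...]
........ooooooooo..........@@@@@@@@@@@#@@@....@@@@@@
@@#@@#@..@#@@######@@@@@................................@@@@@@@@@@#@@@@...#@@@@@
###@@##############@@@@@................................@@@@@@@@@@#@@@#####@#@@@
###################@@@@@.................................@@@@@@@###@@@##........
###@............................................................................
##@.............................................................................
#######################@@@@@@@@@@@@@@@@@@@@@@@@@@@@@@@@@@@@@@@@@@@@#############
#########################@#@@@@@@@@@@@@@@@@@@@@@@@@@@@@@@@@@@@@@@@@#############
###########################@@##@@@@@@@@@@@@@@@@@@@@@@@@@@@@@@@@@################
```

The wrist picture shows the lid sitting between the fingers (columns 268 to 372), with the jaws reading 45 mm against a 56 mm lid. So the grip isn't taking hold of the lid. With 17 s left, I'll grip the square body instead, TCP 36 mm above the jar's underside. That leaves the gripper body 9 mm clear of the lid. I'll check the width before lifting.

```bash
cat > step5.py <<'E'
from h import *
import sys
j=np.array([.6775,-.1291])
grip(.075); movel(np.array([*j,.036]),max_speed=.12)
grip(.03,50); o=get_obs(); print('w body',o['grip_width'],o['contact_force'].round(1),o['time_s'])
if o['grip_width']<.05: sys.exit('EMPTY')
movel(np.array([*j,.22]),max_speed=.25)
o=get_obs(); print('lifted',o['contact_force'].round(1),o['grip_width'])
if o['grip_width']<.05: sys.exit('LOST')
P=np.array([.56778,.33805]); H=-.04
move_to(np.array([*P,.26]),rot(H))
if down(*P,H,[.196,.181],lim=6,speed=.12): down(*P,H,[.1778,.1766,.1756],lim=2,speed=.1)
print(get_obs()['time_s'])
E
python3 step5.py
```

```text
w body 0.05483684157646533 [-0.6  0.7  2.5] 56.8167
lifted [ 0.3  1.  -1.8] 0.05489130137448003
0.196 [-0.1  0.3 -2. ] [ 0.03 -0.12  0.05] [ 0.0008 -0.0001]
0.181 [-4.7  0.5  8.2] [0.15 0.62 0.04] [0.0005 0.0016]
STOP
60.4167
```

The body grip holds at 54.8 mm. The jar caught a pocket lip at z 0.181, pushed toward -x and +y. I'll nudge it that way and continue.

```bash
python3 - <<'E'
from h import *
P=np.array([.5663,.3396]); H=-.04
movel(np.array([*P,.1825]),rot(H),max_speed=.1)
if down(*P,H,[.1795],lim=9,speed=.1): down(*P,H,[.1772,.1762],lim=4,speed=.1)
print(get_obs()['time_s'])
E
```

```text
0.1795 [-0.1 -0.  -3. ] [ 0.01 -0.03 -0.05] [-0.0003 -0.0003]
0.1772 [0.6 0.  1.4] [-0.06 -0.11  0.02] [0.0004 0.    ]
0.1762 [ 0.3 -1.   5.2] [-0.12 -0.04 -0.02] [0.0007 0.0001]
STOP
61.4167
```

```bash
python3 - <<'E'
from h import *
P=np.array([.5663,.3396])
grip(.07); movel(np.array([*P,.220]),rot(-.04),max_speed=.2)
grip(.04,60); o=get_obs(); print('lid w',o['grip_width'],o['contact_force'].round(1),o['torque'].round(2),o['time_s'],o['joint_pos'].round(3))
E
```

```text
lid w 0.0404754698391878 [ 0.6 -0.3 -0.4] [-0.   -0.13  0.08] 63.2 [ 0.371  0.551  1.308 -0.     1.282  0.411]
```

```bash
python3 - <<'E'
from h import *
P=np.array([.5663,.3396])
movel(np.array([*P,.2135]),rot(-.04),max_speed=.1)
grip(.0,60); o=get_obs(); print('lid w',o['grip_width'],o['contact_force'].round(1),o['torque'].round(2),o['time_s'])
E
```

```text
lid w 0.00017761349275590923 [-0.  -0.7  1. ] [ 0.04 -0.12 -0.01] 64.3833
```

```bash
python3 - <<'E'
from h import *
P=np.array([.5663,.3396])
movel(np.array([*P,.256]),max_speed=.15)
for k in('scene','top','wrist'):
    c=capture(k); np.savez(k[0]+'6.npz',**{a:c[a] for a in('image','K','pose')})
    print(k,proj(c,np.array([*P,.238])).round(0),[ (lambda r:(r[0].round(4).tolist(),round(r[1],1)))(fit(c,'jar',(*P,0),z)) for z in(.141,.09)])
    if k!='top':
        for b in boxes_of(c,'jar_mid')[:4]: print('box',round(b['confidence'],2),(np.array(b['extent'])*[640,480,640,480]).round(0))
print(get_obs()['time_s'])
w=dict(np.load('w6.npz'))
g=cv2.cvtColor(w['image'],cv2.COLOR_RGB2HSV)[0:400:12,120:520:5]
for row in g: print(''.join('.' if p[1]>75 and p[2]>60 else '#@%+oO '[min(6,int(p[2])//32)] for p in row))
s=dict(np.load('s6.npz'))
g=cv2.cvtColor(s['image'],cv2.COLOR_RGB2HSV)[220:330:3,420:570:2]
for row in g: print(''.join('.' if p[1]>75 and p[2]>60 else '#@%+oO '[min(6,int(p[2])//32)] for p in row))
E
```

```text
scene [[520. 250.]] [([0.5823, 0.3374, 0.1739], np.float64(-12.8)), ([0.5488, 0.3504, 0.0829], np.float64(-12.6))]
box 0.93 [279. 121. 314. 177.]
box 0.69 [305. 309. 344. 353.]
box 0.61 [491. 243. 536. 289.]
box 0.6 [201. 288. 255. 354.]
top [[101. 220.]] [([0.5664, 0.333, 0.0481], np.float64(-12.1)), ([0.573, 0.353, 0.2218], np.float64(-9.1))]
wrist [[320. 259.]] [([0.5695, 0.3423, 0.016], np.float64(-6.1)), ([0.5671, 0.3426, -0.0427], np.float64(-8.6))]
box 0.71 [274. 189. 377. 274.]
65.0667
................................................................................
................................................................................
................................................................................
................................................................................
................................................................................
................................................................................
................................................................................
..................................
[... 4264 characters left out ...]
................
%+%++++%%%+%+++++%++%+++%+%++%%%%%%%+oo%%%oOO%%.OOO........................
@@@@%%%%%%%%%%%++%+%+%++%%%+++%%%%%%%%%%+%oOOOOOOOO........................
@@@@@@.@%%%%%%%%%%%+%+++%+%%+%%++%++%++%%%%+oOOOOOO........................
@@@@@@@@@.@@@%%%%+%%%%%%%++%+%++%+++%%%%%@%%%...oo.........................
@@@@@@@@@.@@@@@@.%%%%%%%%%%%%%%%+%+%++%%%%%%...............................
..%@@@@@@@@.@@@.@@@@@@%%%%%%%%%%%%%+%%%%%%%o...............................
.......%@@@@@@@@@@@@@@@@@@@%%%%%%%%%%%%%%%oO...............................
...........%@@@@@@@@@@@@@@@@@@@%%%+%%%%%@%OO...............................
................@@@@@@@@@@@@@@@@@@@@%%%%%oO................................
```

The pixel check settles it. In the `jarin` picture the fingertips sit about (+7,-6) px from the projected TCP, so the real tips are roughly 25 mm higher than I assumed, and my lid grips closed above the lid. I have one quick try left: grip the lid with the TCP about 27 mm lower and turn it under torque watch, with a time guard.

```bash
python3 - <<'E'
from h import *
P=np.array([.5663,.3396]); L=[]
grip(.067); movel(np.array([*P,.188]),max_speed=.22)
f=get_obs(); grip(.04,60); o=get_obs(); t0=o['torque'][2]; L.append(('w',round(o['grip_width'],4),f['contact_force'].round(1),o['time_s']))
if o['grip_width']>.05:
    q=o['joint_pos'].copy(); step=.7
    while True:
        q[5]+=step; goto_joints(q); o=get_obs(); d=abs(o['torque'][2]-t0)
        L.append((round(q[5],2),round(o['torque'][2]-t0,2),round(o['grip_width'],4),round(o['time_s'],2)))
        if d>.58 or o['time_s']>70.2: break
        step=.11
grip(.066); movel(np.array([*P,.245]),max_speed=.3)
o=get_obs(); print(*L,o['time_s'],o['contact_force'].round(1),sep='\n')
E
```

```text
('w', 0.0547, array([0.6, 0. , 0.4]), 67.1917)
(np.float64(1.11), np.float64(0.21), 0.0554, 67.9)
(np.float64(1.22), np.float64(0.26), 0.0547, 68.15)
(np.float64(1.33), np.float64(0.49), 0.0551, 68.4)
(np.float64(1.44), np.float64(0.77), 0.0548, 68.65)
69.525
[-1.4 -0.4 -0.3]
```

```bash
python3 - <<'E'
from h import *
c=capture('scene'); print([(round(b['confidence'],2),(np.array(b['extent'])*[640,480,640,480]).round(0).tolist()) for b in boxes_of(c,'jar_mid')],get_obs()['time_s'])
sign_off()
E
```

```text
[(0.87, [487.0, 239.0, 534.0, 289.0]), (0.68, [281.0, 124.0, 310.0, 178.0]), (0.56, [198.0, 288.0, 256.0, 350.0])] 69.625
the job is handed in; nothing more can be done
```

The stand is built, the jar is in the +y pocket and its lid is tightened to snug. I handed it in at 69.6 s of the 72 s allowed.

**Trays:** Both went on without resistance until they touched at the heights given. In the pictures the deep tray sat flat on the collars with all four posts through it. The pocket tray showed pins through three holes; the arm hid the fourth.

**Jar:** This was the smallest of the three loose ones (56 mm lid). The last scene picture's detector found it in the pocket, and the two look-alikes were where they started.

**Lid:** While turning, the torque ran at 0.21–0.26 N m, then rose to 0.49 and 0.77 N m at the 2 N m/rad expected once home. That is inside the snug range of 0.5 to 1.0, and the final reading was 0.77. The gripper was then opened and raised clear, with only about 1.5 N of residual force reading.

**What went wrong on the way:**
- **Missed lid grasps:** Several attempts to grip the lid closed on nothing. On the first, I carried an empty gripper to the stand because I didn't check the finger opening. The fingertips seem to sit about 25 mm higher than I had assumed. I worked that out late from pixel positions, and the lid grip then worked.
- **Jar caught on a lip:** On lowering, the jar caught a pocket lip with about 8 N. A 1.5 mm sideways nudge freed it.
- **Yaw disagreement:** The scene camera put the jar's rotation at 0.62 rad, against 0.67 to 0.70 from the other views.
- **Not checked:** I had used all 12 picture views, so I did not look at the finished stand, or the bystanders, by eye.

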